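Fit the keyed tube carousel on the bench spinner

ROBOT

A 6-joint arm with a two-finger parallel gripper is mounted at the origin on the work surface. World frame = base frame: x ahead of the robot, y to its left, z up, the work surface at z = 0. Lengths are in m, angles in rad, forces in N, time in s.
With the tool pointing down it reaches from about 0.25 to 0.775 m from the base axis. Payload 4 kg.
Tool frame: the origin (TCP) lies midway between the tips of the shut fingers; the grasp point (between the pads) lies 19 mm behind it; z points along the fingers, y is the line along which they close (so a half turn about z gives the same grasp; the last joint's range is limited). The gripper opens to 94 mm and grips with 3 to 60 N. Pads are 16 mm wide; open, the fingers measure 119 mm over their backs; the gripper's body (75 mm by 177 mm) begins 78 mm behind the grasp point.
Start: joints at [-1.36, 0.087, 1.371, -0, 1.684, -0.103], TCP at [0.17, -0.523, 0.206] pointing down, gripper open.
Joint ranges: [-3.1, 3.1], [-0.76, 2.03], [0.27, 2.55], [-1.08, 4.22], [0.17, 2.65], [-2.57, 2.57]. Speed limits (rad/s): [2.79, 2.79, 3.14, 3.14, 3.14, 3.14].

INTERFACE

Orientations are given as [roll, pitch, yaw] about the fixed x, y, z axes, in that order (R = Rz(yaw) Ry(pitch) Rx(roll)).
In Python, from bench import robot gives the robot as it stands.
- The arm moves only by the tool servo_tool, never from a script. Its argument "moves" is a list of rows, each a list of 5 numbers: the shift along the tool's x, y, z in units of 25 mm (1.0 is 25 mm), then the turn about the tool's z in units of 6 degrees (1.0 is 6 degrees), then the closure, from 0 (fully open) to 1 (shut). In form: [[dx, dy, dz, yaw, gripper], ...]. A call has 1 to 10 rows; each row is the pose to reach, as a shift and turn from the pose commanded when the call began, along the tool's axes at that moment; what a row does not reach only later rows make up. A row lasts 1/12 s, in which the tool goes at most 41.7 mm and 7.16 degrees, less where a joint would pass 70% of its speed; a pose out of reach is approached as far as the arm can. A call with a gripper value outside its range is refused whole. The fingers move at their own pace and stop on an object; the grip force is fixed at half the most. Time passes only in rows, so rows that repeat a pose let the fingers close. It gives the time, the measured TCP pose, the force, the opening and the grip force at its end, in the units of the state.
- robot.get_obs(): the state, without advancing time (a new reading comes with each control period).
- robot.snapshot(name): name is "scene" or "side" or "wrist"; returns a dict with "image" (384x512x3 uint8, blue, green, red), "fx", "fy", "cx", "cy" (pixels), "eye" and "orientation" of the camera in the world; the wrist camera has in their place "T_tool_cam" (4x4, takes a point from camera to tool coordinates, whose origin is the TCP and whose axes are the flange's). Camera axes: x right, y down, z forward; pixel columns grow to the right and rows downward; lengths in m; the calibration is good to about 2 mm. A picture is of the moment at which its call begins: read the wrist's pose just before it. There is no depth.
- robot.close_job(): hands the job in; it is judged then, once.
The state is a dict: "time": time; "joint_positions": joint angles; "qvel": joint speeds; "joint_torque": joint torques, N m; "tool_pos": TCP position; "ee_rot": TCP orientation; "wrist_force": force on the tool from outside, world axes, zero at the start; "wrist_torque": the same for the moment, N m; "width": finger opening in m; "finger_force": force on a finger pad.
Only numpy, scipy, OpenCV 4.12 (cv2) and the standard library are available. Lean on these libraries where they do the work, as an engineer would, in place of code of your own. Each camera call takes 0.05 s, during which the arm holds its last target. There are 200 camera calls.

TASK

Fit the tube carousel with the D-shaped bore onto the drive shaft of the bench spinner: turn it so that the flat of its bore meets the flat of the shaft, and let it down until it lies flat and fully home on the drive plate, released. Leave the spare carousel with the small round hole where it lies.

Things in the scene. Friction and masses are not known exactly. Their poses are not given: they have to be found in the camera images.
- carousel: The carousel to fit: white disc, 110 mm across, 8 mm thick, with a 48 x 48 mm square grip block rising to 36 mm above the underside (grip it across). Through bore 37 mm in diameter with a flat 7 mm from its axis: a big D. A 16 mm wide nose on the rim, on the flat's side. 0.13 to 0.25 kg. Origin: centre of underside; z up; x to flat and nose, square to a block side.
- nose (a point): Point on top of the carousel's nose: 60 mm from the bore's axis along the carousel's x, 8 mm above its underside; the nose ends 66 mm from the axis. Axes as the carousel's.
- drive (a point): Foot of the fixed shaft of the spinner (white box 170 x 150 x 50 mm), on its black drive plate 54 mm above the bench: the underside rests here. Upright steel shaft 32 mm tall: lower half a D, 32 mm in diameter, flat 3 mm from the axis; upper half tapers to an 11 mm tip. z up, x to the flat and to a black line on the box. Fits when both x agree within 12 degrees.
- spare: The spare carousel, to be left alone: same disc, block and nose, but only a plain round hole 16 mm in diameter through it, which does not fit the shaft. Origin: centre of the underside; z up; x towards its nose.
Not all that is in view belongs to the job. What is meant by the part that bears drive is not orange or purple, and is the larger of those in its own colour.

How it is judged:
By the outcome, as a careful person would: the job done as asked, in the order asked, and still so for the second after the job is handed in, with the robot touching nothing.
It also fails if it takes over 38 s, if anything falls off the work surface, if the arm or the gripper's body presses on something with over 40 N, if the wrist force passes 120 N, or if a joint passes its speed limit or range.

## Working session

There is one attempt and no reset: what is moved stays moved. The work goes in short steps, Python scripts to look and compute and a tool call to move; the robot and the scene stay as the last step left them, time stands still between calls to the robot, and variables do not carry over. Pictures are saved under pics/ and viewed, at most 10 in all, crops included, and the job is handed in when it is done.

Besides the shell and the picture viewer there is one more tool, called after "Call:" in YAML: its name, and indented under it one key for each argument. servo_tool: Moves the arm, as the interface text tells. Its arguments: {"type":"object","properties":{"moves":{"type":"array"}},"required":["moves"]}

```bash
mkdir -p pics; ls; python3 - <<'E'
from bench import robot
import cv2,json
o=robot.get_obs();print(o)
for n in("scene","side"):
    s=robot.snapshot(n);cv2.imwrite(f"pics/{n}0.png",s["image"])
    print(n,{k:(v.tolist() if hasattr(v,'tolist') else v) for k,v in s.items() if k!="image"})
E
```

```text
pics
{'time': 0.0, 'joint_positions': array([-1.36009347e+00,  8.79255203e-02,  1.37225313e+00, -1.71384860e-05,
        1.68358204e+00, -1.03128929e-01]), 'qvel': array([ 0.00176531, -0.00043971, -0.0007067 , -0.00032925,  0.00108358,
        0.00152299]), 'joint_torque': array([-3.65308470e-04, -3.40176451e+01, -3.02429116e+01,  7.17291771e-02,
        3.31246108e-02, -1.74537199e-04]), 'tool_pos': array([ 0.16964751, -0.52260585,  0.20432086]), 'ee_rot': array([-3.13943438e+00, -2.06248440e-04,  3.13829651e-01]), 'wrist_force': array([-0.11000431,  0.25743956,  0.07752676]), 'wrist_torque': array([-0.02600921, -0.00813076, -0.05103977]), 'finger_force': 0.0, 'width': 0.09381690647321966}
scene {'fx': 369.95830075612724, 'fy': 369.95830075612724, 'cx': 252.67503124215386, 'cy': 192.09171373812512, 'eye': [0.9344008611362911, -0.1677615651291631, 0.6628674895124191], 'orientation': [-2.443564484296754, -0.00947822664400988, 1.266829163174051]}
side {'fx': 402.9755693743139, 'fy': 402.9755693743139, 'cx': 255.8902558336275, 'cy': 195.50886522156443, 'eye': [0.25549566176645144, 0.5467990921475947, 0.7464848065015307], 'orientation': [-2.4204461658998544, -0.005121977680643708, -2.7910656675113104]}
```

View pics/scene0.png

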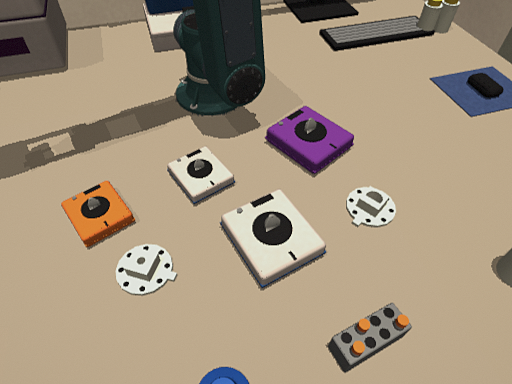

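View pics/side0.png

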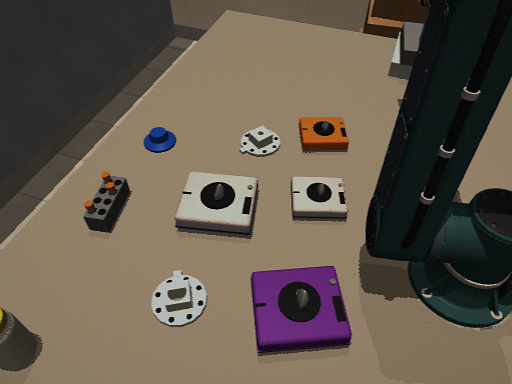

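The candidates for the drive are the white boxes at scene (272,228), which is large, and (200,168), which is small. There are also the orange box at (97,210) and the purple one at (310,138). The drive is the large white one, being the larger of the pair in its colour and neither orange nor purple. Its black line is at scene (293,256), side (185,202).

The carousels are at scene (371,206), which seems to have the big D, and (145,268), which seems to have the small round hole. I'll confirm both in one crop.

```bash
cat > h.py <<'E'
import numpy as np,cv2
from scipy.spatial.transform import Rotation as Ro
from bench import robot
def cam(s,obs=None):
    if "eye" in s: return np.array(s["eye"]),Ro.from_euler("xyz",s["orientation"]).as_matrix()
    T=np.eye(4);T[:3,:3]=Ro.from_euler("xyz",obs["ee_rot"]).as_matrix();T[:3,3]=obs["tool_pos"]
    T=T@np.array(s["T_tool_cam"]);return T[:3,3],T[:3,:3]
def rays(s,c,uv):
    uv=np.atleast_2d(uv).astype(float)
    d=np.c_[(uv[:,0]-s["cx"])/s["fx"],(uv[:,1]-s["cy"])/s["fy"],np.ones(len(uv))]@c[1].T
    return d
def plane(s,c,uv,z):
    d=rays(s,c,uv);return c[0]+d*((z-c[0][2])/d[:,2])[:,None]
def tri(views):  # [(s,c,uv)] -> point, residual
    A=np.zeros((3,3));b=np.zeros(3);L=[]
    for s,c,uv in views:
        d=rays(s,c,uv)[0];d/=np.linalg.norm(d);P=np.eye(3)-np.outer(d,d);A+=P;b+=P@c[0];L.append((P,c[0]))
    p=np.linalg.solve(A,b);return p,max(np.linalg.norm(P@(p-e)) for P,e in L)
E
python3 - <<'E'
from h import *
a=robot.snapshot("scene")["image"];b=robot.snapshot("side")["image"]
R=lambda im,x,y,w=100,h=75:cv2.resize(im[y-h//2:y-h//2+h,x-w//2:x-w//2+w],(400,300),interpolation=cv2.INTER_CUBIC)
cv2.imwrite("pics/crop1.png",np.vstack([np.hstack([R(a,371,206),R(a,145,268)]),np.hstack([R(b,180,298),R(a,272,235,130,98)])]))
E
```

```text
(no output)
```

View pics/crop1.png

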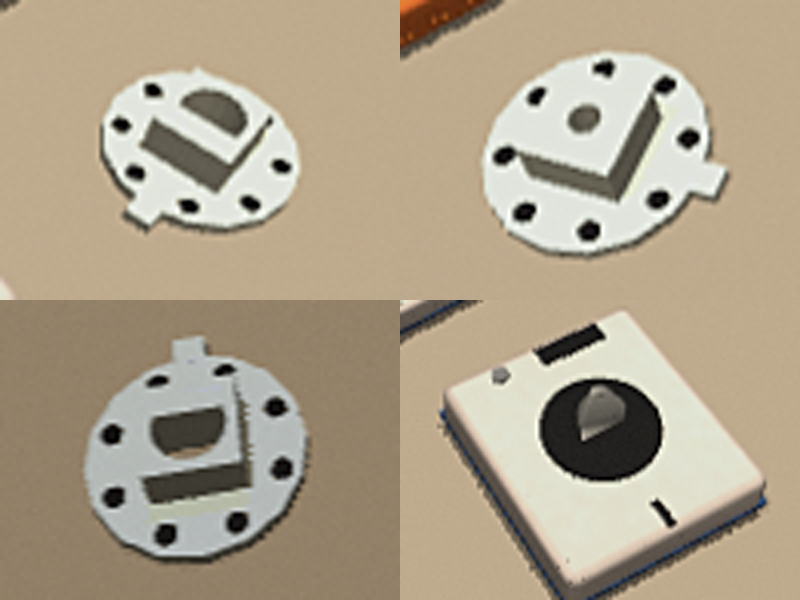

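The crop shows the D bore and a nose on the carousel at scene (371,206), with the nose at (358,221); in side it is at (180,298), with the nose at (178,274). The other, at scene (145,268), has the small round hole, so it is the spare. The drive box has its shaft flat facing the black line, at scene (293,256). Next I measure them.

```bash
cat > m.py <<'E'
from h import *
def comp(mask,uv):
    n,l,st,ce=cv2.connectedComponentsWithStats(mask.astype(np.uint8));
    ys,xs=np.nonzero(l);i=np.argmin((xs-uv[0])**2+(ys-uv[1])**2);k=l[ys[i],xs[i]]
    return l==k,ce[k],st[k,4]
def cont(m):
    c,_=cv2.findContours(m.astype(np.uint8),cv2.RETR_EXTERNAL,cv2.CHAIN_APPROX_NONE);return max(c,key=len)[:,0]
def circ(P,r=None,thr=.0025):
    P=P[:,:2];best=None;g=np.random.default_rng(0)
    for _ in range(500):
        q=P[g.choice(len(P),3,False)];A=np.c_[2*q,np.ones(3)]
        try:s=np.linalg.solve(A,(q**2).sum(1))
        except Exception:continue
        R=np.sqrt(abs(s[2]+s[0]**2+s[1]**2));i=abs(np.hypot(*(P-s[:2]).T)-R)<thr
        if (best is None or i.sum()>best.sum()) and R<.08:best=i
    q=P[best];s=np.linalg.lstsq(np.c_[2*q,np.ones(len(q))],(q**2).sum(1),rcond=None)[0]
    return s[:2],np.sqrt(s[2]+s[0]**2+s[1]**2),best.mean()
E
python3 - <<'E'
from m import *
S={n:robot.snapshot(n) for n in("scene","side")}
C={n:cam(s) for n,s in S.items()}
px=dict(scene=dict(car=(380,212),plate=(255,228),line=(293,256)),side=dict(car=(160,300),plate=(205,195),line=(185,202)))
px=dict(scene=dict(car=(385,215),plate=(258,228),line=(293,256)),side=dict(car=(165,300),plate=(206,192),line=(181,202)))
L={};PC={}
for n,s in S.items():
    im=s["image"].astype(int);h=cv2.cvtColor(s["image"],cv2.COLOR_BGR2HSV)
    m,c,a=comp((h[...,1]<45)&(h[...,2]>95),px[n]["car"]);k=cont(m);print(n,"car",c,a)
    for z in(.004,.008,.012):print(z,circ(plane(s,C[n],k,z)))
    P=plane(s,C[n],k,.008)[:,:2];ctr=circ(P)[0];r=np.hypot(*(P-ctr).T);q=P[r>.0615].mean(0)-ctr;print("nose r",r.max(),np.degrees(np.arctan2(*q[::-1])))
    hf,_=cv2.findContours((~m).astype(np.uint8),cv2.RETR_CCOMP,cv2.CHAIN_APPROX_NONE)
    dark=h[...,2]<60
    m,c,a=comp(dark,px[n]["plate"]);k=cv2.convexHull(cont(m))[:,0];print("plate",c,a,circ(plane(s,C[n],cont(m),.054)));PC[n]=(s,C[n],cv2.fitEllipse(k)[0])
    m,c,a=comp(dark,px[n]["line"]);print("line",c,a);L[n]=(s,C[n],c)
p,e=tri(PC.values());l,f=tri(L.values());print("drive",p,e,"line",l,f,np.degrees(np.arctan2(*(l-p)[1::-1])))
E
```

```text
scene car [370.34245439 206.65505804] 1206
0.004 (array([0.52350703, 0.24761041]), np.float64(0.054684187780576723), np.float64(0.8931297709923665))
0.008 (array([0.52600158, 0.24508868]), np.float64(0.05435219879249146), np.float64(0.8931297709923665))
0.012 (array([0.52849612, 0.24256695]), np.float64(0.05402020980441179), np.float64(0.8931297709923665))
nose r 0.06755275050868269 -58.623466185669734
plate [272.1618705  229.26738609] 834 (array([5.47370727e-01, 4.33559527e-05]), np.float64(0.038539693497925985), np.float64(1.0))
line [292.36842105 255.21052632] 19
side car [178.374633   298.73282443] 1703
0.004 (array([0.52677509, 0.24379099]), np.float64(0.054071833198540496), np.float64(0.910828025477707))
0.008 (array([0.52531363, 0.24542339]), np.float64(0.05378053116663074), np.float64(0.910828025477707))
0.012 (array([0.52385216, 0.24705579]), np.float64(0.05348922913472762), np.float64(0.910828025477707))
nose r 0.0662634740360705 -58.89517928026526
plate [217.19852941 195.66470588] 680 (array([0.54477409, 0.00272139]), np.float64(0.0390950621027207), np.float64(1.0))
line [186.5 192.5] 16
drive [0.54603065 0.00075455 0.04988954] 2.2071848322772444e-05 line [0.6162524  0.01713579 0.04954322] 0.0001762960076821687 13.131050887867266
```

Call:
servo_tool:
  moves:
    - [1.5,-1.1,0,-0.5,0]
    - [3,-2.2,0,-1,0]
    - [4.5,-3.3,0,-1.5,0]
    - [6,-4.4,0,-2.2,0]
    - [7.5,-5.5,0,-2.2,0]
    - [9,-6.6,0,-2.2,0]
    - [10.5,-7.7,0,-2.2,0]
    - [12,-8.8,0,-2.2,0]
    - [13.5,-9.9,0,-2.2,0]
    - [15,-11,0,-2.2,0]

```text
time: 1.13
tool_pos: [0.4141, -0.1832, 0.2057]
ee_rot: [3.141, -0.0, 0.544]
wrist_force: [-0.5, -0.5, 0.4]
width: 0.0937
finger_force: 0.0
```

```bash
python3 - <<'E'
from h import *
s=robot.snapshot("wrist");print(np.round(s["T_tool_cam"],3),s["fx"],robot.get_obs()["tool_pos"])
E
```

```text
[[-0.002 -0.966 -0.259  0.075]
 [ 1.    -0.002 -0.     0.001]
 [-0.    -0.259  0.966 -0.179]
 [ 0.     0.     0.     1.   ]] 296.24825203320336 [ 0.41796028 -0.17650013  0.20568395]
```

Call:
servo_tool:
  moves:
    - [1.4,-0.6,0,0,0]
    - [2.8,-1.2,0,0,0]
    - [4.2,-1.8,0,0,0]
    - [5.6,-2.4,0,0,0]
    - [7,-3,0,0,0]
    - [8,-3.4,0,0,0]
    - [8,-3.4,0,0,0]
    - [8,-3.4,0,0,0]
    - [8,-3.4,0,0,0]

```text
time: 1.93
tool_pos: [0.54, -0.0094, 0.2053]
ee_rot: [3.141, 0.001, 0.544]
wrist_force: [1.2, -0.8, -0.3]
width: 0.0943
finger_force: 0.0
```

```bash
cat > drv.py <<'E'
from m import *
import sys
o=robot.get_obs();s=robot.snapshot("wrist");c=cam(s,o);cv2.imwrite("pics/%s.png"%sys.argv[1],s["image"])
np.savez(sys.argv[1]+".npz",e=c[0],R=c[1],im=s["image"]);print(o["tool_pos"],o["ee_rot"])
E
python3 drv.py w1
```

```text
[ 0.54003772 -0.00941571  0.20525982] [3.14143431e+00 1.02192457e-03 5.44056772e-01]
```

View pics/w1.png

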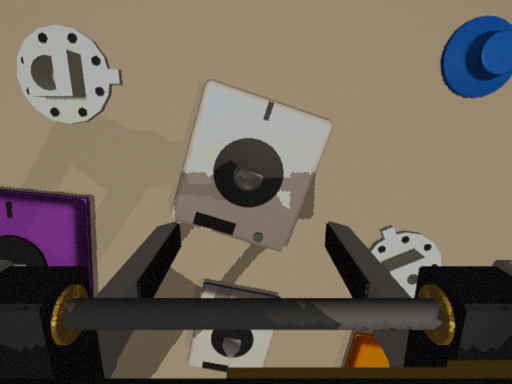

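The wrist view shows the plate at (248,173), the line at (268,111) and the D carousel at (65,75) with its nose at (115,77).

```bash
python3 - <<'E'
from m import *
d=np.load("w1.npz");s=robot.snapshot("wrist");im=d["im"];c=(d["e"],d["R"]);h=cv2.cvtColor(im,cv2.COLOR_BGR2HSV)
dark=h[...,2]<65
m,cl,a=comp(dark,(268,111));print("line",cl,a)
m2,cp,a2=comp(dark,(225,170));k=cv2.convexHull(cont(m2))[:,0];E=cv2.fitEllipse(k);print("plate",E,a2,circ(plane(s,c,k,.054)))
p=plane(s,c,[E[0]],.054)[0];l=plane(s,c,[cl],.050)[0];print(p,l,np.degrees(np.arctan2(*(l-p)[1::-1])))
for uv in [cl,cp]:print(uv)
sc,sd=robot.snapshot("scene"),robot.snapshot("side")
w=(s,c,E[0])
# plate px of fixed views from first measurement (ellipse centres): recompute from stored pics
V=[w]
for n,x,uv in(("scene0",sc,(258,228)),("side0",sd,(206,192))):
    g=cv2.cvtColor(cv2.imread(f"pics/{n}.png"),cv2.COLOR_BGR2HSV)[...,2]<60
    mm,_,_=comp(g,uv);V.append((x,cam(x),cv2.fitEllipse(cv2.convexHull(cont(mm))[:,0])[0]))
for q in(V,V[:2],V[::2],V[1:]):print("tri",tri(q))
# box edges for yaw
wm,_,a=comp((h[...,1]<60)&(h[...,2]>110),(215,130))
m,cc,a=comp((h[...,1]<60)&(h[...,2]>120),(45,100));k=cont(m);P=plane(s,c,k,.008)[:,:2];ctr,r,f=circ(P);R=np.hypot(*(P-ctr).T);q=P[R>.0615].mean(0)-ctr
print("car",a,ctr,r,f,R.max(),np.degrees(np.arctan2(q[1],q[0])))
E
```

```text
line [268. 112.] 1
plate ((247.81443786621094, 172.71543884277344), (67.73103332519531, 68.99687194824219), 100.53723907470703) 3427 (array([ 5.46758806e-01, -1.12810122e-04]), np.float64(0.039076746002393026), np.float64(1.0))
[5.4776656e-01 5.0030718e-04 5.4000000e-02] [0.6160466  0.01574355 0.05      ] 12.584692783489434
[268. 112.]
[247.5710534  173.08841552]
tri (array([5.46439577e-01, 4.91582894e-04, 4.98351004e-02]), np.float64(0.000696494836507872))
tri (array([5.47381958e-01, 2.80792071e-04, 5.19944458e-02]), np.float64(5.9011848614849244e-05))
tri (array([ 5.46694639e-01, -8.08696010e-05,  4.86197229e-02]), np.float64(0.00018036385572619849))
tri (array([0.54602865, 0.00080522, 0.04992761]), np.float64(1.6806056078053017e-06))
car 5549 [0.5269574  0.24508677] 0.05451226479651372 0.9078498293515358 0.06700524154937267 -58.89720908454126
```

Call:
servo_tool:
  moves:
    - [0.75,-1.4,0,0,0]
    - [1.5,-2.8,0,0,0]
    - [2.2,-4.2,0.5,0,0]
    - [3,-5.6,1,0,0]
    - [3.7,-7,1.5,0,0]
    - [4.4,-8.3,2,0,0]
    - [4.8,-9,2.5,0,0]
    - [4.8,-9,2.5,0,0]
    - [4.8,-9,2.5,0,0]
    - [4.8,-9,2.5,0,0]

```text
time: 2.97
tool_pos: [0.5271, 0.2445, 0.1436]
ee_rot: [3.141, -0.001, 0.543]
wrist_force: [-0.6, 0.2, 0.0]
width: 0.0944
finger_force: 0.0
```

```bash
python3 drv.py w2; python3 - <<'E'
from m import *
d=np.load("w2.npz");s=robot.snapshot("wrist");im=d["im"];c=(d["e"],d["R"]);h=cv2.cvtColor(im,cv2.COLOR_BGR2HSV)
n,l,st,ce=cv2.connectedComponentsWithStats(((h[...,1]<60)&(h[...,2]>120)).astype(np.uint8))
for i in range(1,n):
    if st[i,4]>800: print(st[i],ce[i])
E
```

```text
[0.52707217 0.24452506 0.14364244] [ 3.14055069e+00 -5.46666232e-04  5.42913144e-01]
[ 202  135  110   99 5572] [254.99910266 181.29773869]
[ 394  204  118   94 5291] [451.51918352 243.63352863]
```

View pics/w2.png

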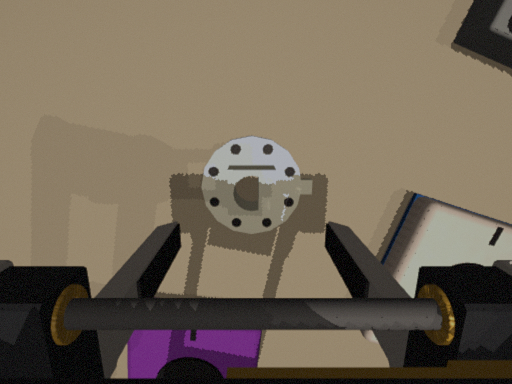

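```bash
python3 - <<'E'
from m import *
d=np.load("w2.npz");s=robot.snapshot("wrist");im=d["im"];c=(d["e"],d["R"]);h=cv2.cvtColor(im,cv2.COLOR_BGR2HSV)
lab=cv2.cvtColor(im,cv2.COLOR_BGR2LAB).astype(int)
m,cc,a=comp((h[...,1]<75)&(h[...,2]>75),(225,160));k=cont(m);k=cv2.convexHull(k)[:,0] if 0 else k
P=plane(s,c,k,.008)[:,:2];ctr,r,f=circ(P);R=np.hypot(*(P-ctr).T);q=P[R>.0615].mean(0)-ctr
print("car",a,ctr,r,f,R.max(),np.degrees(np.arctan2(q[1],q[0])))
V=[]
for n,nm,uv,b in(("scene0","scene",(375,196),(362,186,390,206)),("side0","side",(177,293),(164,284,192,304))):
    im=cv2.imread(f"pics/{n}.png");g=cv2.cvtColor(im,cv2.COLOR_BGR2HSV);x=robot.snapshot(nm)
    mk=np.zeros(g.shape[:2],bool);mk[b[1]:b[3],b[0]:b[2]]=True
    mm,ce,a=comp(mk&((g[...,1]>45)|(g[...,2]<110)),uv);print(nm,ce,a);V.append((x,cam(x),ce))
print("D top",tri(V))
E
```

```text
car 127296 [0.47095282 0.21285858] 0.07926319390707949 0.04576885083964439 0.33750195121752735 15.8258366263735
scene [375.11 196.1 ] 100
side [176.59776536 293.63128492] 179
D top (array([0.52373899, 0.24940517, 0.0360107 ]), np.float64(0.00032267897837254554))
```

The carousel axis is at about (0.526, 0.2455). Its block top triangulates to z = 36 mm, and the wrist picture shows the nose along tool y, so the tool is aligned. I go down and grip.

Call:
servo_tool:
  moves:
    - [0,0,1,0,0]
    - [0,0,2,0,0]
    - [0,0,3,0,0]
    - [0,0,4,0,0]
    - [0,0,4.6,0,0]
    - [0,0,5,0,0]
    - [0,0,5.2,0,0]
    - [0,0,5.2,0,0]

```text
time: 3.88
tool_pos: [0.5263, 0.2453, 0.0123]
ee_rot: [-3.141, 0.001, 0.544]
wrist_force: [-0.3, 0.1, 0.4]
width: 0.0939
finger_force: 0.0
```

Call:
servo_tool:
  moves:
    - [0,0,0,0,0.5]
    - [0,0,0,0,0.8]
    - [0,0,0,0,0.8]
    - [0,0,0,0,0.8]
    - [0,0,0,0,0.8]
    - [0,0,0,0,0.8]
    - [0,0,0,0,0.8]

```text
time: 4.47
tool_pos: [0.5267, 0.2459, 0.0131]
ee_rot: [3.141, -0.0, 0.544]
wrist_force: [0.1, 0.5, -0.5]
width: 0.0506
finger_force: 0.0
```

Call:
servo_tool:
  moves:
    - [0,0,0,0,0.8]
    - [0,0,0,0,0.8]
    - [0,0,0,0,0.8]
    - [0,0,-0.5,0,0.8]
    - [0,0,-1.5,0,0.8]
    - [0,0,-2.5,0,0.8]
    - [0,0,-3.5,0,0.8]
    - [0,0,-4.5,0,0.8]
    - [0,0,-5,0,0.8]
    - [0,0,-5,0,0.8]

```text
time: 5.3
tool_pos: [0.5287, 0.2466, 0.1425]
ee_rot: [3.14, -0.008, 0.544]
wrist_force: [0.6, 0.6, -1.1]
width: 0.0478
finger_force: 30.0
```

Gripped at 48 mm width with 30 N, and lifted. I carry it to the drive, turning +72° about the world z axis.

Call:
servo_tool:
  moves:
    - [-0.3,0.6,0,-0.8,0.8]
    - [-0.8,1.6,0,-1.8,0.8]
    - [-1.3,2.6,0,-2.8,0.8]
    - [-1.8,3.6,0,-3.8,0.8]
    - [-2.3,4.6,0,-4.8,0.8]
    - [-2.8,5.6,0,-5.8,0.8]
    - [-3.3,6.6,0,-6.8,0.8]
    - [-3.7,7.4,0,-7.7,0.8]
    - [-4.1,8.1,0,-8.5,0.8]
    - [-4.3,8.6,0,-9,0.8]

```text
time: 6.13
tool_pos: [0.5445, 0.0042, 0.1357]
ee_rot: [-3.138, 0.001, 1.489]
wrist_force: [-0.4, 0.0, -1.2]
width: 0.0478
finger_force: 30.0
```

Call:
servo_tool:
  moves:
    - [0,0,0,-1,0.8]
    - [0,0,0,-2,0.8]
    - [0,0,0,-2.8,0.8]
    - [0,0,0,-3,0.8]
    - [0,0,0,-3,0.8]
    - [0,0,0,-3,0.8]

```text
time: 6.63
tool_pos: [0.5454, 0.0063, 0.1368]
ee_rot: [-3.14, -0.001, 1.799]
wrist_force: [0.3, 0.2, -2.4]
width: 0.0476
finger_force: 30.0
```

```bash
python3 drv.py w3;python3 - <<'E'
from h import *
a=robot.snapshot("scene")["image"];b=robot.snapshot("side")["image"];w=cv2.imread("pics/w3.png")
cv2.imwrite("pics/m3.png",np.hstack([cv2.resize(w[60:360,56:456],(400,300)),cv2.resize(a[80:305,140:440],(400,300))]))
E
```

```text
[0.54535501 0.00632263 0.13684059] [-3.13975054e+00 -5.05582600e-04  1.79922925e+00]
```

View pics/m3.png

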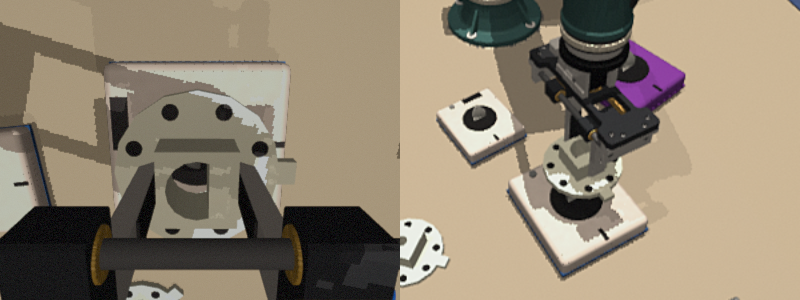

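Wrist crop (left half): the D bore, centred near (190,190), lies over the shaft, and the nose at (287,167) points along the box edges. The scene crop shows the nose at (610,195), on the side of the box's black line at (603,235). I shift 5 mm and lower it onto the taper.

Call:
servo_tool:
  moves:
    - [-0.1,0,0,0,0.8]
    - [-0.2,0,0,0,0.8]
    - [-0.2,0,0.4,0,0.8]
    - [-0.2,0,0.8,0,0.8]
    - [-0.2,0,1.1,0,0.8]
    - [-0.2,0,1.4,0,0.8]
    - [-0.2,0,1.6,0,0.8]
    - [-0.2,0,1.8,0,0.8]
    - [-0.2,0,1.8,0,0.8]

```text
time: 7.53
tool_pos: [0.5462, 0.0015, 0.0913]
ee_rot: [-3.139, -0.001, 1.801]
wrist_force: [-0.3, -0.2, -2.2]
width: 0.0475
finger_force: 30.0
```

Call:
servo_tool:
  moves:
    - [-0.03,0,0.1,0,0.8]
    - [-0.03,0,0.2,0,0.8]
    - [-0.03,0,0.3,0,0.8]
    - [-0.03,0,0.4,0,0.8]
    - [-0.03,0,0.5,0,0.8]
    - [-0.03,0,0.5,0,0.8]

```text
time: 8.03
tool_pos: [0.5469, 0.0006, 0.0798]
ee_rot: [-3.141, -0.0, 1.801]
wrist_force: [0.0, 0.9, -1.5]
width: 0.0482
finger_force: 30.0
```

Call:
servo_tool:
  moves:
    - [0,0,0.1,0,0.8]
    - [0,0,0.2,0,0.8]
    - [0,0,0.3,0,0.8]
    - [0,0,0.4,0,0.8]
    - [0,0,0.48,0,0.8]
    - [0,0,0.48,0,0.8]

```text
time: 8.53
tool_pos: [0.5468, 0.0006, 0.0678]
ee_rot: [-3.14, -0.0, 1.801]
wrist_force: [-0.3, -0.6, -1.5]
width: 0.0479
finger_force: 30.0
```

Call:
servo_tool:
  moves:
    - [0,0,0.03,0,0.8]
    - [0,0,0.06,0,0.8]
    - [0,0,0.09,0,0.8]
    - [0,0,0.09,0,0.8]

```text
time: 8.87
tool_pos: [0.5475, 0.0006, 0.0671]
ee_rot: [3.141, 0.0, 1.801]
wrist_force: [-1.3, 1.0, 2.7]
width: 0.0477
finger_force: 30.0
```

The force rises at the expected height, with the underside at about 54 mm, so it is seated. I release and raise the tool.

Call:
servo_tool:
  moves:
    - [0,0,0,0,0.4]
    - [0,0,0,0,0.2]
    - [0,0,0,0,0]
    - [0,0,0,0,0]
    - [0,0,0,0,0]
    - [0,0,0,0,0]
    - [0,0,0,0,0]

```text
time: 9.45
tool_pos: [0.5472, 0.0006, 0.0661]
ee_rot: [-3.142, 0.0, 1.801]
wrist_force: [-1.3, 0.1, -0.4]
width: 0.0913
finger_force: 0.0
```

Call:
servo_tool:
  moves:
    - [0,0,-0.5,0,0]
    - [0,0,-1,0,0]
    - [0,0,-2,0,0]
    - [0,0,-3,0,0]
    - [0,0,-4,0,0]
    - [0,0,-5,0,0]
    - [-1,0,-6,0,0]
    - [-2,0,-6,0,0]
    - [-3,0,-6,0,0]
    - [-3,0,-6,0,0]

```text
time: 10.28
tool_pos: [0.5655, -0.0764, 0.2186]
ee_rot: [3.139, 0.004, 1.797]
wrist_force: [-0.1, -0.7, -0.8]
width: 0.0939
finger_force: 0.0
```

```bash
python3 - <<'E'
from h import *
R=lambda im:cv2.resize(im,(400,300),interpolation=cv2.INTER_CUBIC)
a=robot.snapshot("scene");b=robot.snapshot("side")["image"];w=robot.snapshot("wrist")["image"]
cv2.imwrite("pics/fin.png",np.vstack([np.hstack([R(a["image"][165:291,190:358]),R(b[140:260,140:300])]),np.hstack([R(w),R(a["image"])])]))
E
```

```text
(no output)
```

View pics/fin.png

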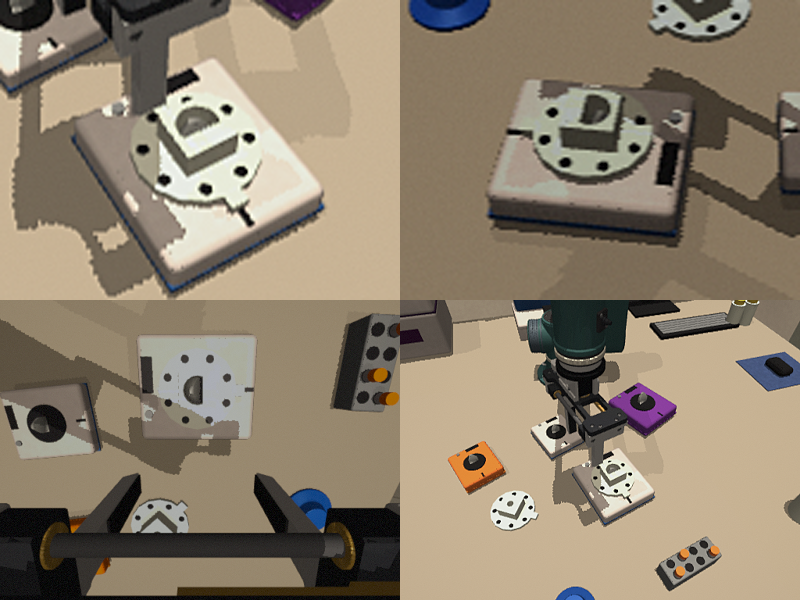

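The final picture shows the carousel flat on the drive plate with the nose meeting the black line (scene crop (240,195)). The shaft tip sits inside the bore, the fingers are clear and the spare is where it lay. I hand in.

```bash
python3 -c "
from bench import robot
print(robot.close_job())"
```

```text
the job is handed in; nothing more can be done
None
```

The D-bore carousel is on the large white spinner's shaft, its nose in line with the black line, lying flat on the drive plate and released; the spare was not touched, and the job was handed in at about 10.5 s.

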